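Open the gauge case and lock its lid stay

ROBOT

A 6-joint arm with a two-finger parallel gripper is mounted at the origin on the work surface. World frame = base frame: x ahead of the robot, y to its left, z up, the work surface at z = 0. Lengths are in mm, angles in rad, forces in N, time in s.
With the tool pointing down it reaches from about 350 to 775 mm from the base axis. Payload 7.3 kg.
Tool frame: the origin (TCP) lies at the very end of the fingers, on their centre line; the grasp point (between the pads) lies 19 mm behind it; z points along the fingers, x is the direction in which the jaws open and shut, and the axes are right-handed (so a half turn about z gives the same grasp; the last joint's range is limited). The gripper opens to 92 mm and grips with 3 to 60 N. Pads are 19 mm wide; open, the fingers measure 130 mm over their backs; the gripper's body (75 mm by 190 mm) begins 47 mm behind the grasp point.
Start: joints at [-1.369, 0.342, 1.524, -0, 1.275, -0.146], TCP at [178.96, -493.58, 193.641] pointing down, gripper open.
Joint ranges: [-2.53, 2.53], [-0.77, 2.02], [0.04, 2.7], [-1, 4.14], [0.28, 2.66], [-3.11, 3.11]. Speed limits (rad/s): [2.57, 2.57, 3.14, 3.14, 3.14, 3.14].

INTERFACE

Orientations are given as [roll, pitch, yaw] about the fixed x, y, z axes, in that order (R = Rz(yaw) Ry(pitch) Rx(roll)).
In Python, from plant import bot, capture, camera_params gives the robot as it stands.
- The arm moves only by the shell command python3 -m jog 'ROWS' [OPENING]. ROWS is a JSON object of lists of equal length, an entry for each row: "xyz": the shift along the world's x, y, z as a fraction of full scale, a list of three; "angular": the turn, a rotation vector about the world's x, y, z as a fraction of full scale, a list of three. In form: {"xyz": [[x, y, z], ...], "angular": [[wx, wy, wz], ...]}. A call has 1 to 10 rows; each row shifts and turns the pose as measured when the row begins; what a row does not reach is not made up. Full scale, the value 1, is 2 cm for a shift and 6 degrees for a turn. A row lasts 1/10 s, in which the tool goes at most 50 mm and 8.59 degrees, less where a joint would pass 70% of its speed; a pose out of reach is approached as far as the arm can. A call with a number of a shift or a turn outside -1 to 1 is refused whole. A call with a gripper value outside its range is refused whole. OPENING is the closure, from -1 (fully open) to 1 (shut), set as the call begins (- or left out, the last holds). The fingers move at their own pace and stop on an object; the grip force is fixed at half the most. Time passes only in rows, so rows that do not move let the fingers close. It gives the time, the measured TCP pose, the force and the opening at its end, in the units of the state.
- bot.get_obs(): the state, without advancing time (a new reading comes with each control period).
- capture(name): name is "side" or "top"; returns the picture (420x560x3 uint8, red, green, blue); there is no depth.
- camera_params(name): a dict with "fx", "fy", "cx", "cy" (pixels), "k1" (the pictures are not rectified: a ray, as slopes to the right and down, at radius r is drawn at 1 + k1 r^2 times it, then the intrinsics apply), "rvec" (rotation vector, rad) and "tvec" (3), from world to camera coordinates, as OpenCV has them. Camera axes: x right, y down, z forward; pixel columns grow to the right and rows downward; lengths in mm; the calibration is good to about 2 mm. A picture is of the moment at which its call begins. camera_params takes no time and is no camera call.
- bot.close_job(): hands the job in, once; it reports no verdict.
The state is a dict: "time": time; "joint_positions": joint angles; "dq": joint speeds; "tau": joint torques, N m; "tool_pos": TCP position; "tcp_rot": TCP orientation; "contact_force": force on the tool from outside, world axes, zero at the start; "moment": the same for the moment, N m; "grip_width": finger opening in mm.
Only numpy, scipy, OpenCV 4.12 (cv2) and the standard library are available. Lean on these libraries where they do the work, as an engineer would, in place of code of your own. Each camera call takes 0.05 s, during which the arm holds its last target.

TASK

Raise the lid of the aluminium gauge case by its bar handle until the lid stands up, then push the knob on the elbow of the folding stay inside, past straight and fully home against its stop, so that the stay is locked and holds the lid up unaided. Do not force the stay: ease off as soon as it comes up against its stop (60 N would bend it). Let go of everything, and leave the steel block, the fitting and the spacer beside the case where they are.

Things in the scene. Friction and masses are not known exactly. Their poses are not given: they have to be found in the camera images.
- case: Aluminium gauge case fixed on the table, lower shell 190 mm (x) by 280 mm (y) by 85 mm high, walls 4 mm, open on top under its lid; dark foam with steel gauges inside up to 45 mm above the table. Origin at the centre of its underside. Its x axis points from its front (handle side, towards the robot) to its back (hinge side), y to the left, z up.
- lid_hinge (a point): Middle of the lid's hinge line, on the back upper edge of the case: 95 mm behind the case's origin and 85 mm above the table. The hinge line runs along the case's y axis.
- lid (a joint): Lid angle, rad: 0 shut, grows as its front goes up and back. Aluminium-framed tray 190 x 280 mm, 30 mm deep, clear window (top 115 mm above the table when shut), about 0.5 kg. Stiff hinge: above about 0.95 rad the lid stays where it is left, lower it may sink shut. The straight stay stops it at 1.22 rad; locked it stands at about 1.20 rad, leaning forward over the stay.
- lid_handle (a point): Centre of the round steel bar handle of the lid: bar 12 mm thick and 100 mm long along the case's y axis, held by two end arms 45 mm out from the lid's front wall, in front of it. 235 mm from the hinge line and, with the lid shut, 97 mm above the table. It swings up with the lid on an arc about the hinge line; the bar is smooth and can turn in a grip.
- stay (a joint): Elbow of the folding stay, rad: 0 folded (lid shut), 2.94 its two steel strips (68 mm between pivots, 13 mm wide) in line, 3.24 past straight on its hard stop: locked. Stiff: raising the lid alone does not lock it, it is pushed over by its knob. This also lifts the lid the last bit: up to 12 N at first, little near straight, then the stop.
- stay_knob (a point): Centre of the steel knob on the stay's elbow: 16 mm thick, 34 mm long along case y, 67 mm left (+y) of the case's middle, strips at its left end. Lid at 1.08 rad, stay unlocked: 94 mm in front of the hinge line, 71 mm above it; locked: 57 mm and 49 mm, so push it away from the robot and down. The lid leans over it: come with the fingers leaning 30 to 45 degrees, pointing down and away.
- stay_upper: Upper strip of the folding stay, which carries the lower strip and the knob. Origin at its pivot on the lid, 108 mm from the hinge line.
- block_center (a point): Centre of a drilled steel block, 75 x 50 x 25 mm, lying to the right of the case. Leave alone.
- fitting_center (a point): Centre of a round aluminium weld-on fitting, 48 mm in diameter and 36 mm high, to the left of the case. Leave alone.
- spacer_center (a point): Centre of a steel spacer tube, 42 mm in diameter, 30 mm high, standing near the front left corner of the case. Leave alone.

How it is judged (in metres and radians):
On the way, in this order (a step that is already met when the one before it is completed fails the run):
1. the lid is raised (lid angle over 0.85 rad) with the stay not yet locked (value of joint lid above 0.85 rad and value of joint stay below 3.1 rad), for 0.2 s.
2. the stay is pushed past straight to its stop (value of joint stay above 3.15 rad and value of joint lid above 1.15 rad), for 0.2 s.
At the end, for the whole second after the job is handed in: The stay is past straight and home on its stop (elbow over 3.15 rad of 3.24), the lid stands at more than 1.15 rad and is at rest, and nothing is held (all of step 2 and velocity of joint lid between -0.05 and 0.05 rad/s and contact force between stay_upper and the fingers below 0.5 N); the robot touches nothing.
It fails at once if the stay is forced: the fingers press on it with more than 60 N (contact force between stay_upper and the fingers above 60 N).
It fails at once if the arm or hand presses on the stay with more than 60 N (contact force between stay_upper and the arm above 60 N).
It fails at once if the steel block is moved more than 20 mm (distance of block_center from where it was at the start of the episode above 0.02 m).
It fails at once if the fitting is moved more than 20 mm (distance of fitting_center from where it was at the start of the episode above 0.02 m).
It fails at once if the spacer is moved more than 20 mm (distance of spacer_center from where it was at the start of the episode above 0.02 m).
It also fails if it takes over 61 s, if anything falls off the work surface, if the arm or the gripper's body presses on something with over 40 N, if the wrist force passes 120 N, or if a joint passes its speed limit or range.

## Working session

There is one attempt and no reset: what is moved stays moved. The work goes in short steps, Python scripts to look and compute and a shell command to move; the robot and the scene stay as the last step left them, time stands still between calls to the robot, and variables do not carry over. Pictures are saved under pics/ and viewed, and the job is handed in when it is done.

```bash
ls; mkdir -p pics; python3 - <<'E'
from plant import bot,capture,camera_params
import cv2
print(bot.get_obs())
for n in("side","top"):
    print(n,camera_params(n)); cv2.imwrite(f"pics/{n}0.png",capture(n)[:,:,::-1])
E
```

```text
pics
{'time': 0.0, 'joint_positions': array([-1.36898092e+00,  3.42728936e-01,  1.52501633e+00, -4.05232503e-06,
        1.27536640e+00, -1.45988088e-01]), 'dq': array([ 0.00153308,  0.00020884,  0.00055165, -0.00031776,  0.00068383,
        0.0008147 ]), 'tau': array([-6.54166506e-04, -4.31235266e+01, -2.44218528e+01,  7.18268403e-02,
        5.61814138e-02, -1.12017840e-04]), 'tool_pos': array([ 178.87260586, -493.11300098,  192.94200487]), 'tcp_rot': array([-3.14137552e+00,  1.50341002e-03, -1.22299149e+00]), 'contact_force': array([-0.00819674, -0.07526661, -0.65213456]), 'moment': array([0.01212464, 0.0196638 , 0.04532371]), 'grip_width': 91.51643976216107}
side {'fx': 502.5974610158104, 'fy': 502.5974610158104, 'cx': 282.5875873726763, 'cy': 215.38305216508834, 'k1': -0.05770408003252109, 'rvec': array([ 0.69977799, -2.39073773,  1.37032982]), 'tvec': array([541.75195364, 252.7629466 , 995.58765507])}
top {'fx': 435.61716989961184, 'fy': 435.61716989961184, 'cx': 277.9479687087152, 'cy': 207.32869999728217, 'k1': 0.04008178490294354, 'rvec': array([ 2.10309225, -2.16514702,  0.17102838]), 'tvec': array([  42.58428547,  626.60151051, 1042.84470844])}
```

View pics/side0.png

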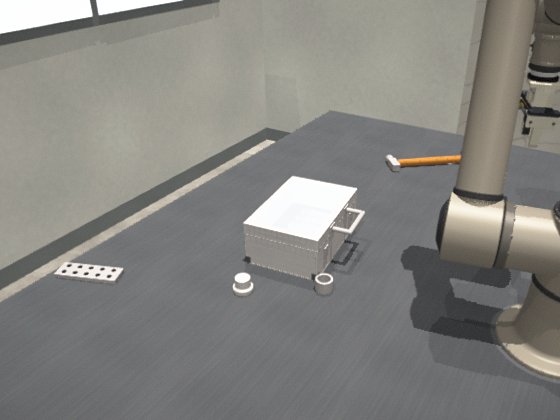

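View pics/top0.png

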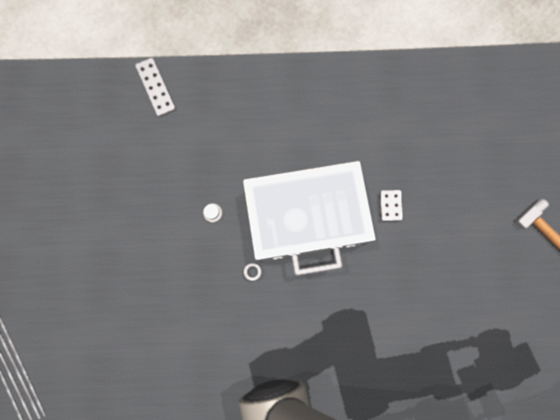

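The top view shows the lid corners at about (244,180), (360,162), (374,240) and (256,259), and the handle bar at about (296-341, 268). I'll enlarge both views to read them better.

```bash
python3 - <<'E'
import cv2
t=cv2.imread("pics/top0.png")[150:290,190:410]; cv2.imwrite("pics/top0c.png",cv2.resize(t,None,fx=3.6,fy=3.6,interpolation=cv2.INTER_CUBIC))
t=cv2.imread("pics/side0.png")[165:305,220:380]; cv2.imwrite("pics/side0c.png",cv2.resize(t,None,fx=4,fy=4,interpolation=cv2.INTER_CUBIC))
E
```

```text
(no output)
```

View pics/top0c.png

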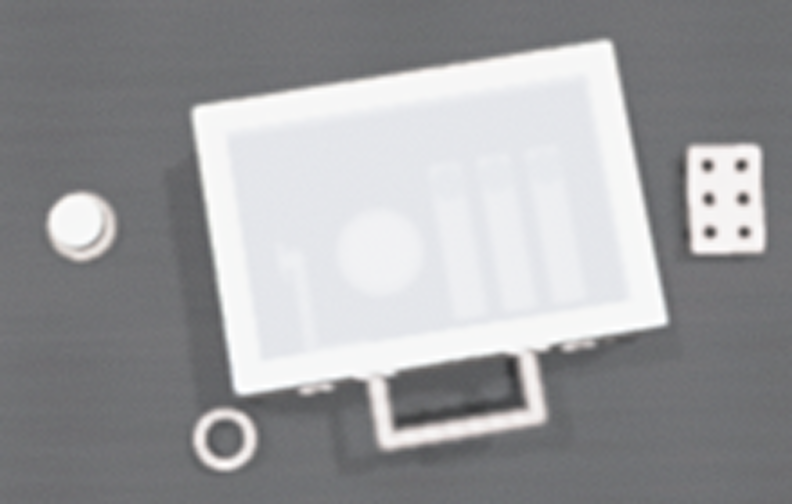

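View pics/side0c.png

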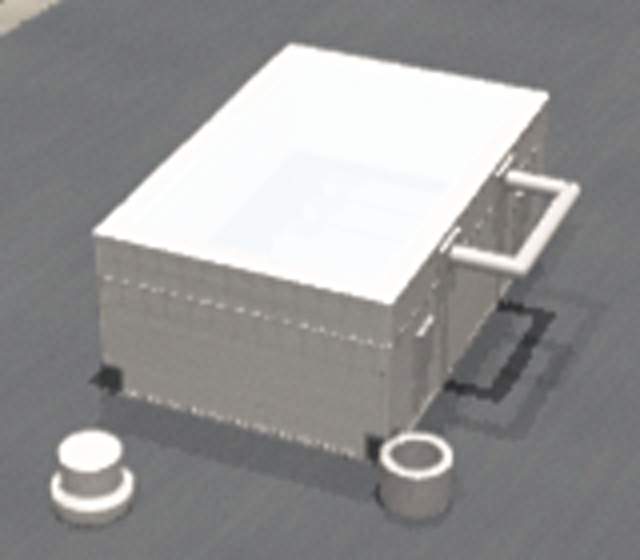

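```bash
cat > h.py <<'E'
import numpy as np, cv2
from scipy.spatial.transform import Rotation as Rn
from scipy.optimize import least_squares
from plant import bot,capture,camera_params
def proj(n,P):
    c=camera_params(n); P=np.atleast_2d(P)@cv2.Rodrigues(c['rvec'])[0].T+c['tvec']
    s=P[:,:2]/P[:,2:]; s=s*(1+c['k1']*(s**2).sum(1,keepdims=True))
    return s*[c['fx'],c['fy']]+[c['cx'],c['cy']]
def c2w(p,P):
    c,s=np.cos(p[2]),np.sin(p[2]); P=np.atleast_2d(P).astype(float)
    return np.c_[p[0]+c*P[:,0]-s*P[:,1], p[1]+s*P[:,0]+c*P[:,1], P[:,2]]
def ray(n,uv):
    c=camera_params(n); K=np.array([[c['fx'],0,c['cx']],[0,c['fy'],c['cy']],[0,0,1.]])
    d=cv2.undistortPoints(np.array([[uv]],float),K,np.array([c['k1'],0,0,0,0.]))[0,0]
    R=cv2.Rodrigues(c['rvec'])[0]; return -R.T@c['tvec'], R.T@np.array([d[0],d[1],1])
def onz(n,uv,z):
    o,d=ray(n,uv); return o+d*(z-o[2])/d[2]
E
python3 - <<'E'
from h import *
P=[[95,140,115],[95,-140,115],[-95,-140,115],[-95,140,115]]
t=np.array([[192,105],[611,40],[667,323],[237,394]])/3.6+[190,150]
s=np.array([[95,233],[291,43],[548,93],[390,303]])/4+[220,165]
def f(p,w=(1,1)): W=c2w(p,P); return np.r_[w[0]*(proj("top",W)-t).ravel(),w[1]*(proj("side",W)-s).ravel()]
for w in((1,1),(1,0),(0,1)):
    r=least_squares(f,[500,0,0.1],args=(w,)); print(r.x, r.fun.round(1))
p=least_squares(f,[500,0,0.1]).x
B=[[-140.,44,97],[-140,-44,97],[-140,0,97]]; print(c2w(p,B)); print(proj("top",c2w(p,B)).tolist(),(proj("side",c2w(p,B))).tolist())
print("bar obs",np.array([[385,437],[541,409]])/3.6+[190,150],np.array([[577,190],[524,266]])/4+[220,165])
print("spacer",onz("top",(225/3.6+190,439/3.6+150),30),onz("side",(417/4+220,455/4+165),30))
E
```

```text
[ 6.11000248e+02 -4.71030781e+01  1.31820891e-01] [ 0.4  0.4 -0.7  0.  -0.7 -0.5 -0.1 -1.   0.1 -0.6  0.1  0.   0.7  0.
  0.7 -0.2]
[ 6.10302918e+02 -4.77704614e+01  1.31722247e-01] [ 0.6  0.6 -0.4  0.3 -0.4 -0.2  0.2 -0.7  0.  -0.   0.  -0.   0.  -0.
  0.  -0. ]
[ 6.11401041e+02 -4.57100371e+01  1.32833885e-01] [-0.   0.  -0.  -0.  -0.  -0.  -0.  -0.  -0.4 -0.4 -0.3  0.2  0.3  0.2
  0.3 -0. ]
[[ 466.43152437  -21.88633669   97.        ]
 [ 477.99819624 -109.12286632   97.        ]
 [ 472.21486031  -65.50460151   97.        ]]
[[299.4879987994589, 271.32466440810686], [336.4360969347796, 265.3052087633355], [317.9707092980999, 268.30855526335154]] [[351.0149008913554, 230.96154350182408], [362.4613325022054, 213.9848949909516], [356.90119134663587, 222.2341749164454]]
bar obs [[296.94444444 271.38888889]
 [340.27777778 263.61111111]] [[364.25 212.5 ]
 [351.   231.5 ]]
spacer [469.39056536  92.63385103  30.        ] [471.3523352   95.51465636  30.        ]
```

Both views fit one case pose, about (611, -47) with yaw 0.132, to within 1 px. The handle comes out near (472, -65, 97). I'll go above it with the jaws along the case x axis and the fingers partly closed.

```bash
python3 -m jog '{"xyz":[[0.66,0.97,0],[0.66,0.97,0],[0.66,0.97,0],[0.66,0.97,0],[0.66,0.97,0],[0.66,0.97,0],[0.66,0.97,0],[0.66,0.97,0],[0.66,0.97,0],[0.66,0.97,0]],"angular":[[0,0,0.6],[0,0,0.6],[0,0,0.6],[0,0,0.6],[0,0,0.6],[0,0,0.6],[0,0,0.6],[0,0,0.6],[0,0,0.6],[0,0,0.6]]}' 0.35
```

```text
time: 1.1
tool_pos: [312.0, -291.3, 189.0]
tcp_rot: [-3.139, 0.009, -0.575]
contact_force: [-0.1, -0.3, -0.3]
grip_width: 29.7
```

```bash
python3 -m jog '{"xyz":[[0.68,0.96,0],[0.68,0.96,0],[0.68,0.96,0],[0.68,0.96,0],[0.68,0.96,0],[0.68,0.96,0],[0.68,0.96,0],[0.68,0.96,0],[0.68,0.96,0],[0.68,0.96,0]],"angular":[[0,0,0.65],[0,0,0.65],[0,0,0.65],[0,0,0.65],[0,0,0.65],[0,0,0.65],[0,0,0.65],[0,0,0.65],[0,0,0.65],[0,0,0.65]]}'
```

```text
time: 2.1
tool_pos: [450.8, -88.9, 186.5]
tcp_rot: [-3.137, 0.015, 0.134]
contact_force: [0.1, 0.5, -0.8]
grip_width: 30.2
```

```bash
python3 -m jog '{"xyz":[[0.7,1,-0.3],[0.7,0.8,-0.3],[0.1,0,-0.3],[0,0,-0.2]],"angular":[[0,0,0.3],[0,0,0.1],[0,0,0],[0,0,0]]}'
```

```text
time: 2.5
tool_pos: [482.2, -49.1, 162.9]
tcp_rot: [-3.136, 0.016, 0.184]
contact_force: [-0.2, -0.1, -0.7]
grip_width: 29.7
```

```bash
python3 -m jog '{"xyz":[[-0.5,-0.8,0],[0,0,-0.4],[0,0,0]],"angular":[[0,0,-0.5],[0,0,0],[0,0,0]]}'; python3 - <<'E'
from h import *
for n,(y,x) in (("top",(190,230)),("side",(120,260))):
    im=capture(n)[y:y+140,x:x+180,::-1]; cv2.imwrite(f"pics/{n}1.png",cv2.resize(im,None,fx=4,fy=4,interpolation=cv2.INTER_CUBIC))
print(bot.get_obs()['tool_pos'],bot.get_obs()['tcp_rot'])
E
```

```text
time: 2.8
tool_pos: [470.0, -66.6, 152.9]
tcp_rot: [-3.135, 0.019, 0.129]
contact_force: [0.5, 0.4, 0.4]
grip_width: 30.1
[470.8860801  -66.5589362  153.90438037] [-3.13604027  0.01740035  0.12928557]
```

View pics/side1.png

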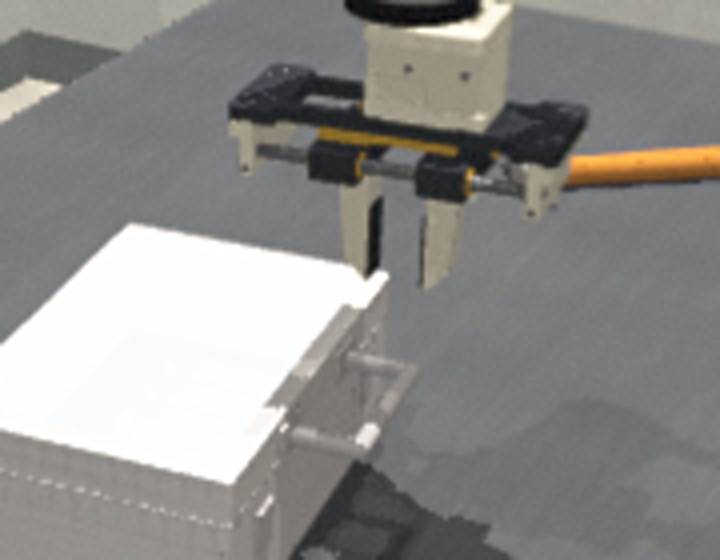

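View pics/top1.png

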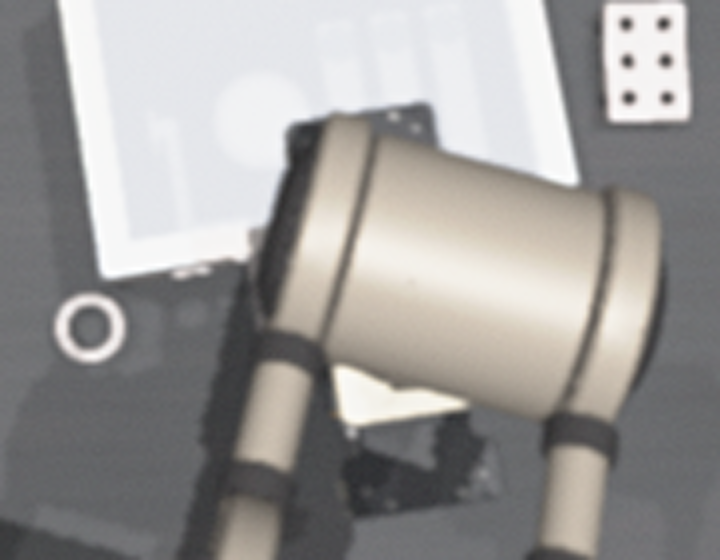

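The side view shows the fingertips at about (370,275) and (425,285) in the crop, with the bar at (390,400) below and between them. Down next.

```bash
python3 -m jog '{"xyz":[[0.02,0,-0.9],[0.02,0,-0.9],[0.02,0,-0.9],[0,0,-0.9],[0,0,0]],"angular":[[0,0,0],[0,0,0],[0,0,0],[0,0,0],[0,0,0]]}'
```

```text
time: 3.4
tool_pos: [474.2, -66.6, 81.7]
tcp_rot: [-3.138, 0.012, 0.131]
contact_force: [-0.9, 0.8, 0.6]
grip_width: 30.0
```

```bash
python3 -m jog '{"xyz":[[0,0,0],[0,0,0],[0,0,0],[0,0,0],[0,0,0]],"angular":[[0,0,0],[0,0,0],[0,0,0],[0,0,0],[0,0,0]]}' 1
```

```text
time: 3.9
tool_pos: [476.6, -66.9, 85.2]
tcp_rot: [-3.14, 0.007, 0.132]
contact_force: [0.7, -0.3, -0.4]
grip_width: 0.7
```

The fingers closed to 0.7 mm, so they missed the bar. I'll look.

```bash
python3 - <<'E'
from h import *
for n,(y,x) in (("side",(150,270)),):
    im=capture(n)[y:y+120,x:x+150,::-1]; cv2.imwrite(f"pics/{n}2.png",cv2.resize(im,None,fx=5,fy=5,interpolation=cv2.INTER_CUBIC))
o=bot.get_obs();print(o['tool_pos'],o['grip_width'],proj("side",o['tool_pos']))
E
```

```text
[476.58857488 -66.94039388  85.18195124] 0.0954692240985856 [[355.25594339 225.63777201]]
```

View pics/side2.png

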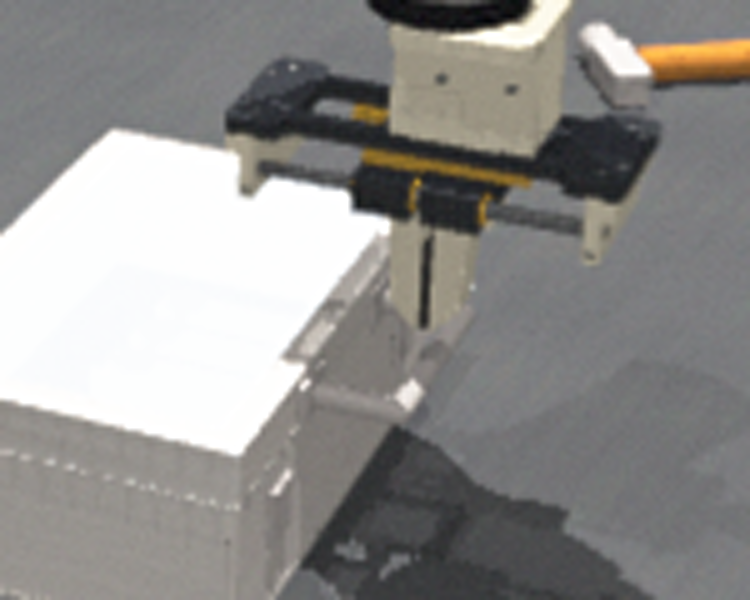

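```bash
python3 - <<'E'
from h import *
print(proj("side",[470.9,-66.6,153.9]), proj("side",[476.6,-66.9,85.2]),proj("side",[476.6,-66.9,105.2]))
o=bot.get_obs();print(o['contact_force'],o['tool_pos'],o['tcp_rot'])
E
```

```text
[[359.01123348 201.62140392]] [[355.24486941 225.6374915 ]] [[355.71698269 218.60000472]]
[-0.50145397  0.37823206  0.49420399] [476.58857488 -66.94039388  85.18195124] [-3.14029039  0.00652438  0.13206477]
```

```bash
python3 - <<'E'
from h import *
for z in(230,250,280): print(z,onz("top",(328,267.8),z))
print(onz("side",(359.5,190),154),onz("side",(359.5,190),185))
print(onz("side",(355,215.6),85),onz("side",(355,215.6),114))
print(proj("side",[179,-493.6,193.6]))
c=cv2.imread("pics/side0.png")[60:180,460:560]; cv2.imwrite("pics/side0d.png",cv2.resize(c,None,fx=5,fy=5,interpolation=cv2.INTER_CUBIC))
E
```

```text
230 [469.72098945 -74.67379637 230.        ]
250 [469.26605447 -72.50972332 250.        ]
280 [468.583652   -69.26361376 280.        ]
[ 495.99368435 -121.69827438  154.        ] [471.44339182 -66.05758099 185.        ]
[ 498.84748387 -111.11591898   85.        ] [478.22362262 -65.14527578 114.        ]
[[525.9903562  151.58558038]]
```

View pics/side0d.png

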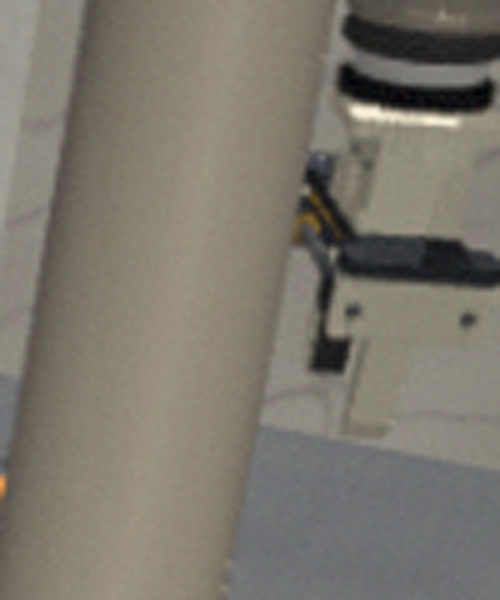

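Both pictures put the fingertips about 30 mm above the reported TCP (tip near z=114, just above the bar), which agrees with the missed grip. I'll reopen, go 28 mm lower and check in the picture.

```bash
python3 -m jog '{"xyz":[[-0.2,0,0.2],[0,0,0],[0,0,0],[0,0,-0.7],[0,0,-0.7],[0,0,-0.3],[0,0,0]],"angular":[[0,0,0],[0,0,0],[0,0,0],[0,0,0],[0,0,0],[0,0,0],[0,0,0]]}' 0.35; python3 - <<'E'
from h import *
for n,(y,x) in (("side",(150,270)),):
    im=capture(n)[y:y+120,x:x+150,::-1]; cv2.imwrite(f"pics/{n}3.png",cv2.resize(im,None,fx=5,fy=5,interpolation=cv2.INTER_CUBIC))
o=bot.get_obs();print(o['tool_pos'],o['grip_width'],proj("side",o['tool_pos']))
E
```

```text
time: 4.65
tool_pos: [472.8, -67.2, 55.6]
tcp_rot: [-3.141, 0.004, 0.132]
contact_force: [-0.5, -0.5, 0.2]
grip_width: 29.8
[473.02975961 -67.28290289  56.00742318] 29.960283171457654 [[355.93811234 236.04072868]]
```

View pics/side3.png

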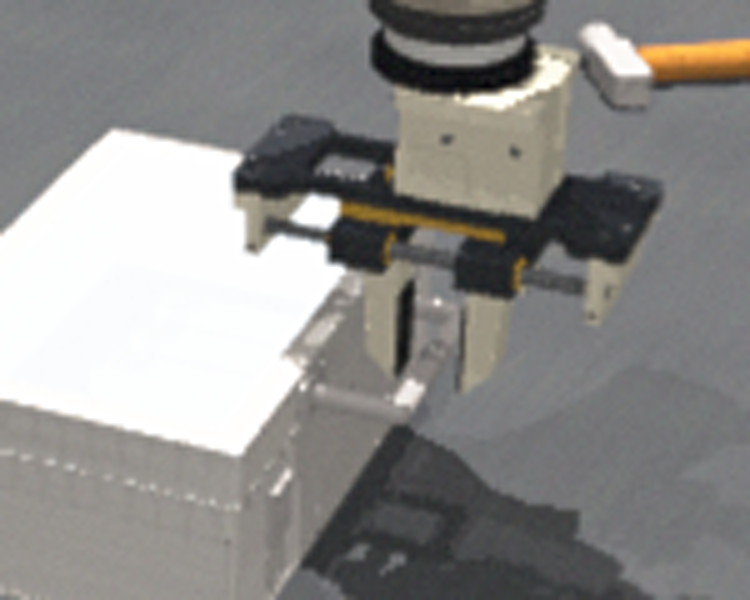

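Now the bar at (430,350) lies between the fingers, whose tips are at (395,375) and (462,390). The true tip is about 28 mm above the reported one. I'll go slightly deeper and close.

```bash
python3 -m jog '{"xyz":[[0,0,-0.3],[0,0,0],[0,0,0],[0,0,0],[0,0,0]],"angular":[[0,0,0],[0,0,0],[0,0,0],[0,0,0],[0,0,0]]}' 1
```

```text
time: 5.2
tool_pos: [473.2, -67.6, 50.6]
tcp_rot: [3.141, 0.003, 0.132]
contact_force: [0.7, -0.3, -2.5]
grip_width: 10.9
```

```bash
cat > arc.py <<'E'
from h import *
import sys
ref=np.array([473.2,-67.6,50.6]); u=np.array([np.cos(.132),np.sin(.132),0])
def pos(th):
    f=.051+th; return ref+u*235*(np.cos(.051)-np.cos(f))+np.array([0,0,235*(np.sin(f)-np.sin(.051))])
p=bot.get_obs()['tool_pos']; d=p-ref
a=235*np.cos(.051)-d@u; z=d[2]+235*np.sin(.051); th=np.arctan2(z,a)-.051
print("theta",th,"radius err",np.hypot(a,z)-235,"tilt",bot.get_obs()['tcp_rot'], bot.get_obs()['contact_force'])
t=np.r_[th,np.arange(th+.065,float(sys.argv[1])+.03,.065)[:10]]
q=p
for k in t[1:]: n=pos(k); print(round(k,2),((n-q)/20).round(2).tolist()); q=n
E
python3 arc.py 0.65
```

```text
theta 6.549302463790263e-05 radius err -0.002459809835784199 tilt [3.14086714 0.00330024 0.13221237] [ 0.74920845 -0.27730037 -2.45181763]
0.07 [0.06, 0.01, 0.76]
0.13 [0.11, 0.01, 0.76]
0.2 [0.16, 0.02, 0.75]
0.26 [0.21, 0.03, 0.73]
0.33 [0.25, 0.03, 0.72]
0.39 [0.3, 0.04, 0.7]
0.46 [0.35, 0.05, 0.68]
0.52 [0.39, 0.05, 0.66]
0.59 [0.43, 0.06, 0.63]
0.65 [0.47, 0.06, 0.6]
```

```bash
python3 -m jog '{"xyz":[[0.06,0.01,0.6],[0.10,0.01,0.75],[0.15,0.02,0.75],[0.2,0.03,0.73],[0.25,0.03,0.72]],"angular":[[0,0,0],[0,0,0],[0,0,0],[0,0,0],[0,0,0]]}'; python3 arc.py 1.06
```

```text
time: 5.7
tool_pos: [486.3, -65.8, 119.6]
tcp_rot: [-3.14, 0.011, 0.132]
contact_force: [0.3, -0.4, -7.2]
grip_width: 11.0
theta 0.29961978227633446 radius err 0.8447577558358716 tilt [-3.1404848   0.01061614  0.13186788] [ 0.32506569 -0.36998091 -7.20718069]
0.36 [0.32, 0.04, 0.69]
0.43 [0.33, 0.04, 0.69]
0.49 [0.37, 0.05, 0.67]
0.56 [0.41, 0.05, 0.64]
0.62 [0.45, 0.06, 0.61]
0.69 [0.49, 0.07, 0.58]
0.75 [0.53, 0.07, 0.55]
0.82 [0.56, 0.07, 0.51]
0.88 [0.59, 0.08, 0.47]
0.95 [0.62, 0.08, 0.43]
```

```bash
python3 -m jog '{"xyz":[[0.32,0.04,0.7],[0.34,0.04,0.7],[0.38,0.05,0.68],[0.42,0.05,0.65],[0.46,0.06,0.62],[0.5,0.06,0.58]],"angular":[[0,0,0],[0,0,0],[0,0,0],[0,0,0],[0,0,0],[0,0,0]]}'; python3 arc.py 1.1
```

```text
time: 6.3
tool_pos: [528.4, -60.0, 195.9]
tcp_rot: [-3.137, 0.03, 0.132]
contact_force: [-3.4, -1.3, -5.3]
grip_width: 11.0
theta 0.6699879180891359 radius err 3.2080798725693285 tilt [-3.13722726  0.03024693  0.13158806] [-3.39524529 -1.25083215 -5.27327772]
0.73 [0.64, 0.07, 0.45]
0.8 [0.55, 0.07, 0.52]
0.86 [0.59, 0.08, 0.48]
0.93 [0.62, 0.08, 0.45]
0.99 [0.64, 0.09, 0.4]
1.06 [0.67, 0.09, 0.36]
1.12 [0.69, 0.09, 0.32]
```

```bash
python3 -m jog '{"xyz":[[0.62,0.07,0.47],[0.57,0.07,0.51],[0.59,0.08,0.47],[0.62,0.08,0.44]],"angular":[[0,-0.08,0],[0,-0.08,0],[0,-0.08,0],[0,-0.08,0]]}'; python3 arc.py 1.1
```

```text
time: 6.7
tool_pos: [567.3, -54.9, 233.0]
tcp_rot: [-3.14, 0.022, 0.131]
contact_force: [-3.5, -0.6, -2.3]
grip_width: 10.8
theta 0.8965268388847804 radius err 4.43927151863744 tilt [-3.13969481  0.02193508  0.13087225] [-3.47593195 -0.58982821 -2.31370701]
0.96 [0.76, 0.09, 0.25]
1.03 [0.65, 0.09, 0.38]
1.09 [0.68, 0.09, 0.34]
```

```bash
python3 -m jog '{"xyz":[[0.68,0.09,0.33],[0.66,0.09,0.36],[0.55,0.08,0.3],[0,0,0],[0,0,0]],"angular":[[0,-0.08,0],[0,-0.08,0],[0,-0.08,0],[0,0,0],[0,0,0]]}'; python3 arc.py 1.2;  python3 - <<'E'
from h import *
for n,(y,x) in (("side",(80,220)),("top",(130,200))):
    im=capture(n)[y:y+200,x:x+200,::-1]; cv2.imwrite(f"pics/{n}4.png",cv2.resize(im,None,fx=3,fy=3,interpolation=cv2.INTER_CUBIC))
E
```

```text
time: 7.2
tool_pos: [600.5, -50.6, 254.3]
tcp_rot: [3.14, 0.01, 0.13]
contact_force: [-0.0, 0.6, 0.4]
grip_width: 11.1
theta 1.062099971236357 radius err 5.4776061201198445 tilt [3.13972524 0.00971958 0.13001605] [-0.04593463  0.64080836  0.43407488]
1.13 [0.81, 0.11, 0.07]
1.19 [0.71, 0.09, 0.27]
```

View pics/side4.png

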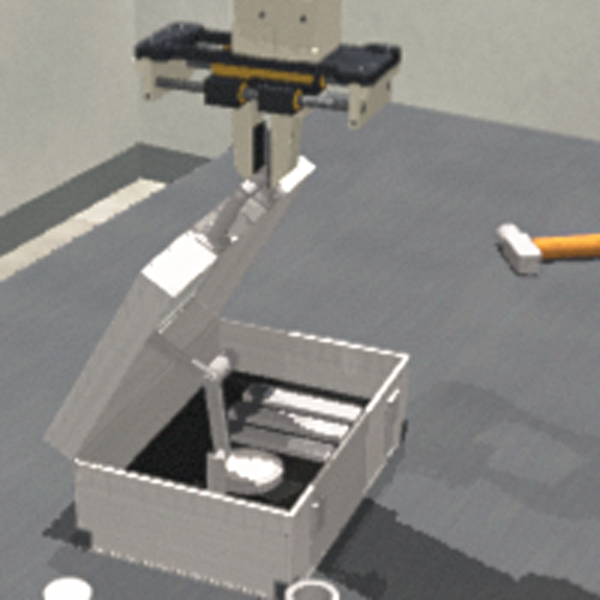

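The lid is up at about 1.06 rad, and the knob shows at crop (220,365). I'll release and withdraw straight up.

```bash
python3 -m jog '{"xyz":[[0,0,0],[0,0,0],[0,0,0.2],[0,0,0.6],[-0.2,0,1],[-0.3,0,1],[-0.3,0,0.6]],"angular":[[0,0,0],[0,0,0],[0,0,0],[0,0,0],[0,0,0],[0,0,0],[0,0,0]]}' 0.35;  python3 - <<'E'
from h import *
for n,(y,x) in (("side",(80,220)),("top",(130,200))):
    im=capture(n)[y:y+200,x:x+200,::-1]; cv2.imwrite(f"pics/{n}5.png",cv2.resize(im,None,fx=3,fy=3,interpolation=cv2.INTER_CUBIC))
p=[611,-47,.132]
for d in ([1,67,156],[1,50,156],[1,84,156],[38,67,134]): print(d,c2w(p,[d]),proj("side",c2w(p,[d])),proj("top",c2w(p,[d])))
E
```

```text
time: 8.0
tool_pos: [583.1, -50.2, 325.2]
tcp_rot: [3.141, 0.011, 0.13]
contact_force: [-0.7, -0.3, 0.5]
grip_width: 29.7
[1, 67, 156] [[603.17296125  19.54876005 156.        ]] [[292.55614828 201.68673154]] [[280.09121272 210.37576658]]
[1, 50, 156] [[605.41045035   2.69664913 156.        ]] [[295.50488746 198.59130346]] [[287.49251    209.18448681]]
[1, 84, 156] [[600.93547215  36.40087097 156.        ]] [[289.54105172 204.85184597]] [[272.68492196 211.56793069]]
[38, 67, 134] [[639.85108502  24.41858927 134.        ]] [[278.71391008 206.70080661]] [[277.5514905  196.36594854]]
```

View pics/side5.png

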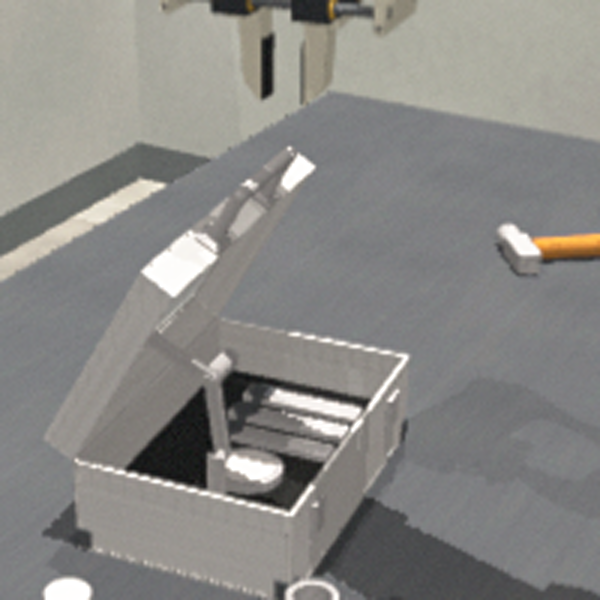

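View pics/top5.png

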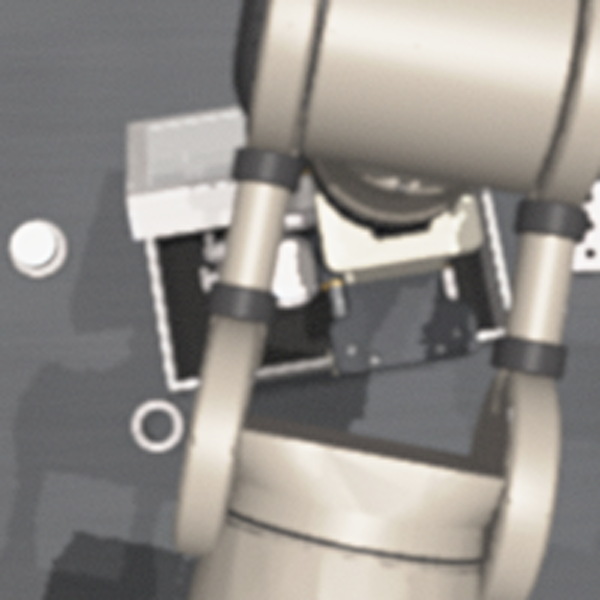

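The lid stayed up, and the knob is at crop (220,365), which matches the predicted (218,365). Next I'll move forward of the lid, close the fingers, and turn the jaws along the case y axis.

```bash
python3 -m jog '{"xyz":[[-0.6,0.1,0.1],[-0.6,0.2,0.1],[-0.6,0.3,0.1],[-0.6,0.3,0],[-0.6,0.3,0],[-0.6,0.3,0],[-0.6,0.3,0],[-0.6,0.3,0],[-0.6,0.3,0],[-0.6,0.3,0]],"angular":[[0,0,-1],[0,0,-1],[0,0,-1],[0,0,-1],[0,0,-1],[0,0,-1],[0,0,-1],[0,0,-1],[0,0,-1],[0,0,-1]]}' 1
python3 -m jog '{"xyz":[[0,0,0],[0,0,0],[0,0,0],[0,0,0],[0,0,0]],"angular":[[0,0,-1],[0,0,-1],[0,0,-1],[0,0,-1],[0,0,-1]]}'
```

```text
time: 9.1
tool_pos: [457.9, 5.5, 323.7]
tcp_rot: [3.138, 0.019, -0.96]
contact_force: [-1.2, 0.1, 0.5]
grip_width: 0.6
time: 9.6
tool_pos: [455.1, 6.8, 320.7]
tcp_rot: [3.133, 0.022, -1.505]
contact_force: [0.4, 0.4, 0.3]
grip_width: 0.3
```

```bash
python3 -m jog '{"xyz":[[0.2,0,0],[0.2,0,0],[0.2,0,0],[0.2,0,0],[0.2,0,0],[0.2,0,0],[0.2,0,0],[0.2,0,0]],"angular":[[0.12,-0.93,0.08],[0.12,-0.93,0.08],[0.12,-0.93,0.08],[0.12,-0.93,0.08],[0.12,-0.93,0.08],[0.12,-0.93,0.08],[0.12,-0.93,0.08],[0.12,-0.93,0.08]]}'
cat > st.py <<'E'
from h import *
o=bot.get_obs(); R=Rn.from_euler('xyz',o['tcp_rot']).as_matrix()
p=[611,-47,.132]; C=np.array([[np.cos(.132),-np.sin(.132),0],[np.sin(.132),np.cos(.132),0],[0,0,1]])
print("tcp case", (C.T@(o['tool_pos']-[611,-47,0])).round(1),"F case",(C.T@o['contact_force']).round(1))
print("tool z case",(C.T@R[:,2]).round(3),"x",(C.T@R[:,0]).round(3),"q",o['joint_positions'].round(2))
print("proj tcp",proj("side",o['tool_pos']), "28 back along tool",proj("side",o['tool_pos']-28*R[:,2]),"28 up",proj("side",o['tool_pos']+[0,0,28]))
E
python3 st.py; python3 - <<'E'
from h import *
im=capture("side")[50:250,220:420,::-1]; cv2.imwrite("pics/side6.png",cv2.resize(im,None,fx=3,fy=3,interpolation=cv2.INTER_CUBIC))
E
```

```text
time: 10.4
tool_pos: [488.2, 6.8, 316.5]
tcp_rot: [-2.341, 0.033, -1.414]
contact_force: [-0.5, 1.6, -0.5]
grip_width: 0.2
tcp case [-114.6   69.5  316.5] F case [-0.2  1.7 -0.5]
tool z case [ 0.717  0.041 -0.696] x [ 0.025 -0.999 -0.033] q [-0.49 -0.24  2.1   0.73  0.74  0.53]
proj tcp [[341.11681971 146.42575231]] 28 back along tool [[350.75219721 139.03358948]] 28 up [[341.66750431 133.99093337]]
```

View pics/side6.png

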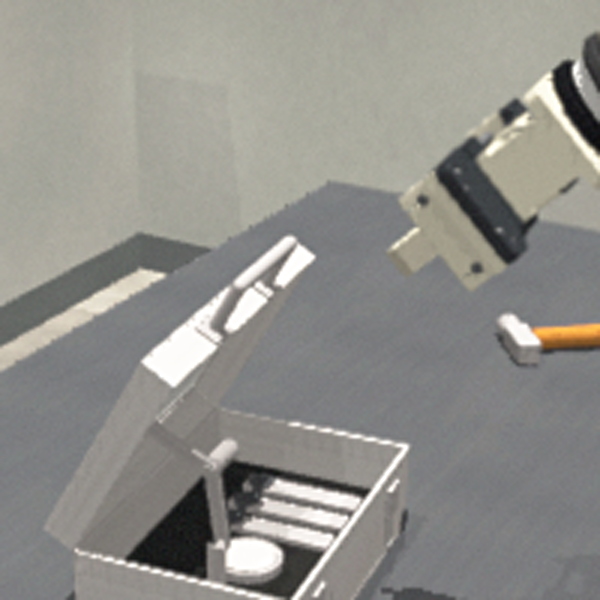

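The tilted picture has the tip at crop (399,259), so the true tip lies about 30 mm short of the reported TCP along the tool axis. I'll correct for that. Now down in front of the lid, leaning a little more.

```bash
python3 -m jog '{"xyz":[[0.25,0,-0.8],[0.25,0,-0.8],[0.25,0,-0.8],[0.25,0,-0.8],[0.25,0,-0.8],[0.25,0,-0.8]],"angular":[[0.01,-0.09,0],[0.01,-0.09,0],[0.01,-0.09,0],[0.01,-0.09,0],[0.01,-0.09,0],[0.01,-0.09,0]]}'; python3 st.py
```

```text
time: 11.05
tool_pos: [516.4, 7.9, 214.3]
tcp_rot: [-2.289, 0.035, -1.412]
contact_force: [1.0, 0.3, 0.5]
grip_width: 0.4
tcp case [-86.6  66.9 214.3] F case [1.  0.1 0.5]
tool z case [ 0.752  0.043 -0.657] x [ 0.026 -0.999 -0.035] q [-0.46 -0.02  2.3   1.35  0.49 -0.17]
proj tcp [[327.84156753 186.47294702]] 28 back along tool [[337.164901   180.57436776]] 28 up [[328.20982567 175.2144784 ]]
```

```bash
python3 -m jog '{"xyz":[[0.6,0.03,-0.4],[0.6,0.03,-0.4],[0.6,0.03,-0.4],[0.6,0.03,-0.4],[0.6,0.03,-0.4]],"angular":[[0,0,0],[0,0,0],[0,0,0],[0,0,0],[0,0,0]]}'; python3 st.py; python3 - <<'E'
from h import *
im=capture("side")[120:280,240:400,::-1]; cv2.imwrite("pics/side7.png",cv2.resize(im,None,fx=4,fy=4,interpolation=cv2.INTER_CUBIC))
im=capture("top")[130:330,200:400,::-1]; cv2.imwrite("pics/top7.png",cv2.resize(im,None,fx=3,fy=3,interpolation=cv2.INTER_CUBIC))
E
```

```text
time: 11.55
tool_pos: [578.7, 14.5, 169.1]
tcp_rot: [-2.297, 0.046, -1.409]
contact_force: [0.9, -0.2, 0.2]
grip_width: 0.4
tcp case [-24.   65.2 169.1] F case [ 0.8 -0.3  0.2]
tool z case [ 0.746  0.053 -0.663] x [ 0.03  -0.999 -0.045] q [-0.36  0.2   2.23  1.68  0.41 -0.45]
proj tcp [[302.52918785 198.50479585]] 28 back along tool [[311.10914757 192.87866893]] 28 up [[302.58280072 187.84413611]]
```

View pics/side7.png

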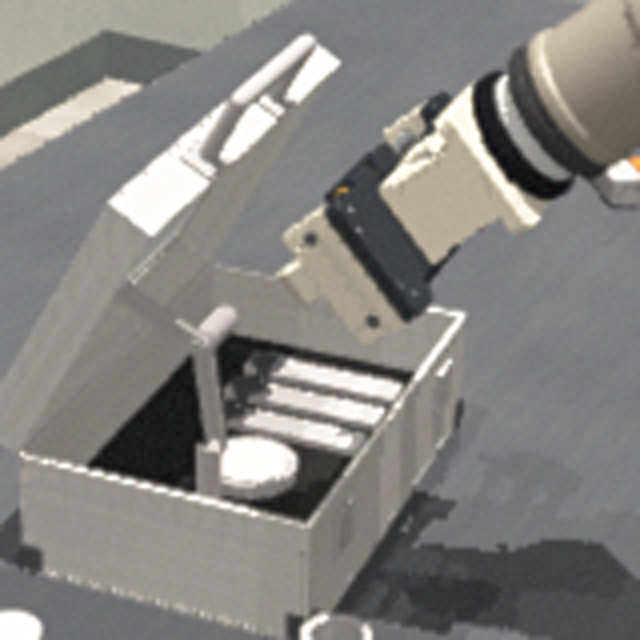

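View pics/top7.png

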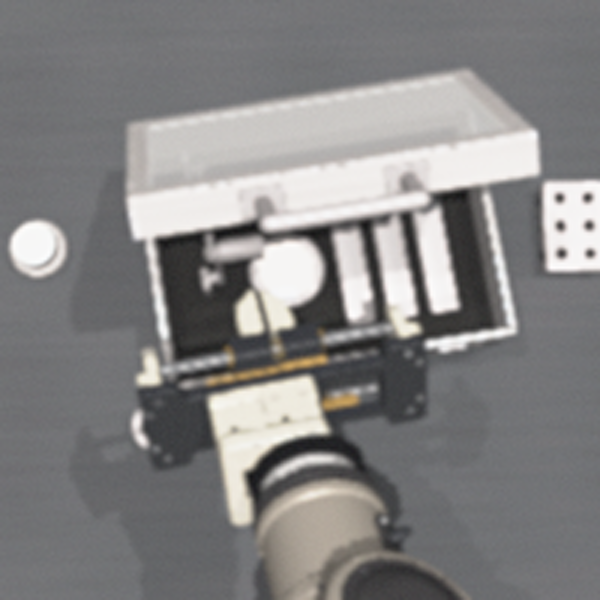

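```bash
python3 - <<'E'
from h import *
C=np.array([[np.cos(.132),-np.sin(.132),0],[np.sin(.132),np.cos(.132),0],[0,0,1]])
f=lambda w:(C.T@(np.array(w)-[611,-47,0])).round(1)
for z in(180,190): print("tip",z,f(onz("top",(262/3+200,290/3+130),z)))
print("knob",f(onz("top",(239/3+200,247/3+130),156)))
print("knob L,R",f(onz("top",(214/3+200,250/3+130),156)),f(onz("top",(264/3+200,243/3+130),156)))
o=bot.get_obs(); R=Rn.from_euler('xyz',o['tcp_rot']).as_matrix()
for k in (0,28,32):print(k,f(o['tool_pos']-k*R[:,2]),proj("top",o['tool_pos']-k*R[:,2])-[200,130])
E
```

```text
tip 180 [-41.1  57.7 180. ]
tip 190 [-42.2  58.  190. ]
knob [ -3.3  68.7 156. ]
knob L,R [ -2.5  87.7 156. ] [ -3.3  49.5 156. ]
0 [-23.9  65.2 168.6] [[82.69345603 90.27544414]]
28 [-44.8  63.7 187.2] [[84.95639708 98.40684268]]
32 [-47.8  63.5 189.9] [[85.28818968 99.59905862]]
```

The top view shows the closed tips at crop (262,290), heading for the knob, which spans (214-264, 247) with its strips at the left end. They need a shift of about 3 mm left and about 40 mm along the approach. I'll take it slowly.

```bash
python3 -m jog '{"xyz":[[0.36,0.1,-0.3],[0.36,0.1,-0.3],[0.36,0.1,-0.3],[0.1,0,-0.1]],"angular":[[0,0,0],[0,0,0],[0,0,0],[0,0,0]]}'; python3 st.py; python3 - <<'E'
from h import *
im=capture("side")[150:250,260:360,::-1]; cv2.imwrite("pics/side8.png",cv2.resize(im,None,fx=5,fy=5,interpolation=cv2.INTER_CUBIC))
im=capture("top")[180:280,230:330,::-1]; cv2.imwrite("pics/top8.png",cv2.resize(im,None,fx=5,fy=5,interpolation=cv2.INTER_CUBIC))
E
```

```text
time: 12.05
tool_pos: [602.6, 22.9, 148.8]
tcp_rot: [-2.299, 0.05, -1.405]
contact_force: [-0.3, 0.5, -0.2]
grip_width: 0.5
tcp case [  0.8  70.4 148.8] F case [-0.2  0.5 -0.2]
tool z case [ 0.745  0.059 -0.665] x [ 0.034 -0.998 -0.05 ] q [-0.31  0.28  2.19  1.82  0.4  -0.57]
proj tcp [[292.03054224 205.01469239]] 28 back along tool [[300.36914486 199.50286632]] 28 up [[291.95988341 194.56996859]]
```

View pics/side8.png

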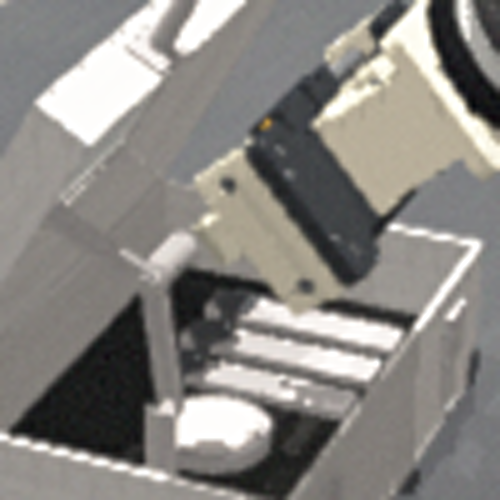

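View pics/top8.png

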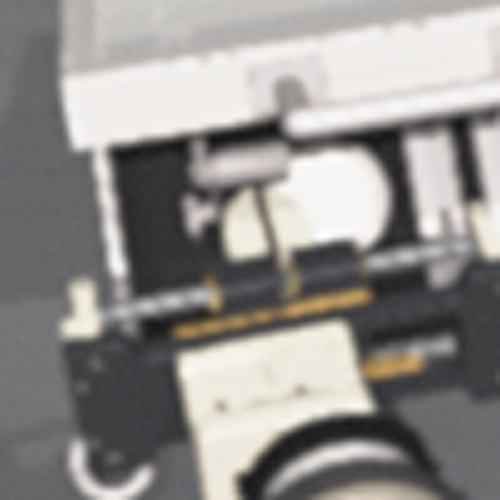

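The tip is just in front of the knob, about 6 mm right of its centre and clear of the strips. Easing in to contact.

```bash
python3 -m jog '{"xyz":[[0.14,0.02,-0.1],[0.14,0.02,-0.1],[0.14,0.02,-0.1]],"angular":[[0,0,0],[0,0,0],[0,0,0]]}'; python3 -m jog '{"xyz":[[0.14,0.02,-0.08],[0.14,0.02,-0.05]],"angular":[[0,0,0],[0,0,0]]}'; python3 st.py
```

```text
time: 12.45
tool_pos: [610.7, 23.8, 143.8]
tcp_rot: [-2.298, 0.05, -1.405]
contact_force: [0.2, -0.4, -0.2]
grip_width: 0.4
time: 12.65
tool_pos: [616.8, 24.6, 141.1]
tcp_rot: [-2.297, 0.05, -1.405]
contact_force: [-0.0, 0.2, 0.1]
grip_width: 0.7
tcp case [ 15.1  70.2 141.1] F case [-0.   0.3  0.1]
tool z case [ 0.746  0.058 -0.664] x [ 0.033 -0.998 -0.05 ] q [-0.3   0.32  2.17  1.88  0.39 -0.62]
proj tcp [[286.6656052  206.59952631]] 28 back along tool [[294.87338425 201.16904479]] 28 up [[286.5325692  196.25612445]]
```

```bash
python3 -m jog '{"xyz":[[0.14,0.02,-0.03],[0.14,0.02,-0.03]],"angular":[[0,0,0],[0,0,0]]}'; python3 -m jog '{"xyz":[[0.14,0.02,-0.04],[0.14,0.02,-0.04]],"angular":[[0,0,0],[0,0,0]]}'; python3 st.py; python3 - <<'E'
from h import *
im=capture("side")[150:250,260:360,::-1]; cv2.imwrite("pics/side9.png",cv2.resize(im,None,fx=5,fy=5,interpolation=cv2.INTER_CUBIC))
im=capture("top")[180:280,230:330,::-1]; cv2.imwrite("pics/top9.png",cv2.resize(im,None,fx=5,fy=5,interpolation=cv2.INTER_CUBIC))
E
```

```text
time: 12.85
tool_pos: [622.7, 25.3, 140.0]
tcp_rot: [-2.297, 0.05, -1.406]
contact_force: [-5.4, -1.6, 6.2]
grip_width: 0.6
time: 13.05
tool_pos: [628.9, 26.2, 139.2]
tcp_rot: [-2.296, 0.05, -1.406]
contact_force: [-3.7, -0.8, 3.4]
grip_width: 0.4
tcp case [ 27.4  70.2 139.2] F case [-3.8 -0.3  3.4]
tool z case [ 0.747  0.058 -0.662] x [ 0.033 -0.998 -0.05 ] q [-0.28  0.34  2.14  1.89  0.38 -0.61]
proj tcp [[282.05150189 206.2846843 ]] 28 back along tool [[290.16938293 200.89365071]] 28 up [[281.86516183 195.98652544]]
```

View pics/side9.png

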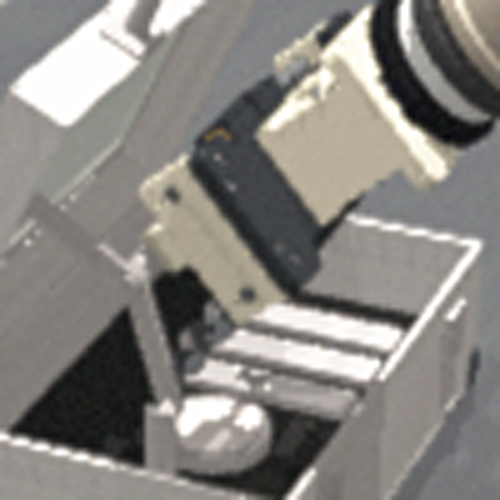

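View pics/top9.png

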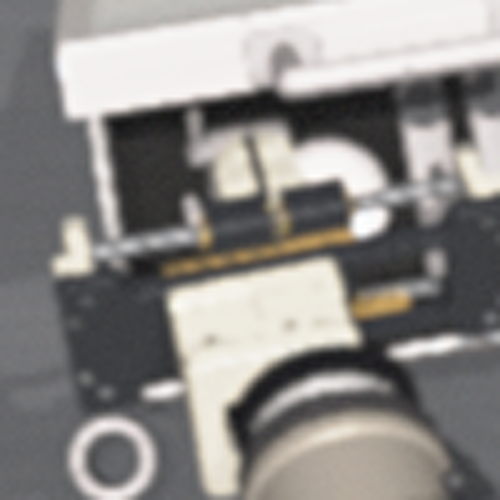

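Contact is made at about 8 N, and the knob has begun moving back. I'll follow its arc.

```bash
python3 -m jog '{"xyz":[[0.16,0.02,-0.08],[0.16,0.02,-0.08],[0.15,0.02,-0.08]],"angular":[[0,0,0],[0,0,0],[0,0,0]]}'; python3 -m jog '{"xyz":[[0.15,0.02,-0.09],[0.14,0.02,-0.1],[0.14,0.02,-0.1]],"angular":[[0,0,0],[0,0,0],[0,0,0]]}'; python3 st.py
```

```text
time: 13.45
tool_pos: [640.0, 27.7, 136.1]
tcp_rot: [-2.292, 0.049, -1.405]
contact_force: [-2.0, -0.2, 3.8]
grip_width: 0.2
time: 13.75
tool_pos: [650.3, 29.1, 131.0]
tcp_rot: [-2.289, 0.049, -1.404]
contact_force: [-0.6, -0.2, 4.1]
grip_width: 0.3
tcp case [ 49.   70.2 131. ] F case [-0.6 -0.2  4.1]
tool z case [ 0.751  0.058 -0.657] x [ 0.034 -0.998 -0.049] q [-0.26  0.39  2.1   1.94  0.38 -0.66]
proj tcp [[274.09418556 207.49490185]] 28 back along tool [[282.07339693 202.23078026]] 28 up [[273.81765017 197.31565598]]
```

```bash
python3 - <<'E'
from h import *
im=capture("side")[150:250,240:340,::-1]; cv2.imwrite("pics/side10.png",cv2.resize(im,None,fx=5,fy=5,interpolation=cv2.INTER_CUBIC))
im=capture("top")[170:270,230:330,::-1]; cv2.imwrite("pics/top10.png",cv2.resize(im,None,fx=5,fy=5,interpolation=cv2.INTER_CUBIC))
E
```

```text
(no output)
```

View pics/side10.png

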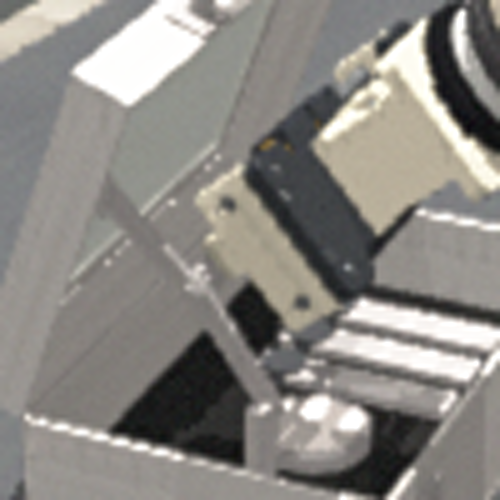

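View pics/top10.png

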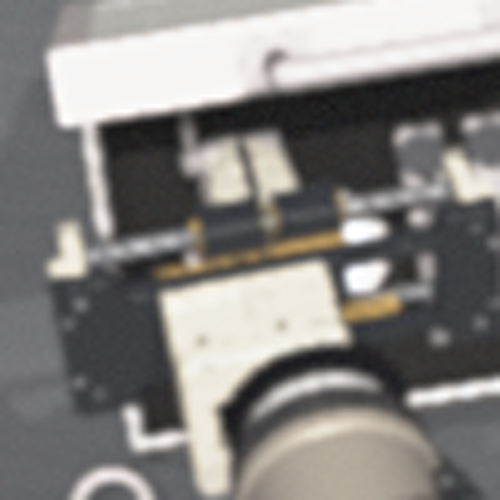

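The elbow at crop (198,277) is still in front of the line between the pivots (105,185) and (265,400). I'll carry on, now more steeply down.

```bash
python3 -m jog '{"xyz":[[0.09,0.01,-0.12],[0.09,0.01,-0.12]],"angular":[[0,0,0],[0,0,0]]}'; python3 -m jog '{"xyz":[[0.09,0.01,-0.12],[0.09,0.01,-0.1]],"angular":[[0,0,0],[0,0,0]]}'; python3 st.py
```

```text
time: 14.05
tool_pos: [653.2, 29.5, 124.5]
tcp_rot: [-2.292, 0.05, -1.405]
contact_force: [0.6, -0.1, 1.6]
grip_width: 0.1
time: 14.25
tool_pos: [656.9, 30.0, 119.3]
tcp_rot: [-2.293, 0.05, -1.405]
contact_force: [-0.5, -0.7, 3.0]
grip_width: 0.4
tcp case [ 55.6  70.2 119.3] F case [-0.6 -0.6  3. ]
tool z case [ 0.749  0.058 -0.66 ] x [ 0.034 -0.998 -0.05 ] q [-0.26  0.42  2.09  2.    0.38 -0.71]
proj tcp [[271.77324478 211.10719683]] 28 back along tool [[279.6438969  205.89468755]] 28 up [[271.47174584 201.03911021]]
```

```bash
python3 -m jog '{"xyz":[[0.08,0.01,-0.09]],"angular":[[0,0,0]]}'; python3 -m jog '{"xyz":[[0.07,0.01,-0.07]],"angular":[[0,0,0]]}'; python3 - <<'E'
from h import *
im=capture("side")[150:250,240:340,::-1]; cv2.imwrite("pics/side11.png",cv2.resize(im,None,fx=5,fy=5,interpolation=cv2.INTER_CUBIC))
E
python3 st.py
```

```text
time: 14.35
tool_pos: [658.8, 30.2, 117.5]
tcp_rot: [-2.292, 0.05, -1.405]
contact_force: [-3.3, -0.3, 6.2]
grip_width: 0.4
time: 14.45
tool_pos: [659.8, 30.4, 116.7]
tcp_rot: [-2.291, 0.05, -1.405]
contact_force: [-29.0, -5.1, 28.0]
grip_width: 0.6
tcp case [ 58.4  70.3 116.8] F case [-22.2  -1.1  20.7]
tool z case [ 0.75   0.058 -0.659] x [ 0.034 -0.998 -0.05 ] q [-0.25  0.43  2.09  2.02  0.38 -0.73]
proj tcp [[270.79115157 211.77522604]] 28 back along tool [[278.64206476 206.59431632]] 28 up [[270.47889681 201.733606  ]]
```

View pics/side11.png

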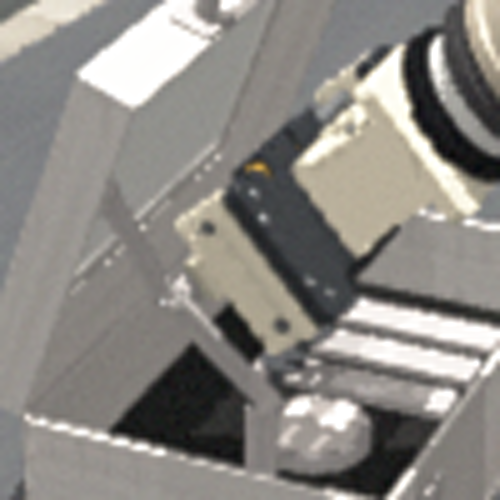

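There was a sharp rise to about 40 N at the expected end point, and the elbow at (175,292) is now beyond the pivot line. It is on the stop, so I'll back off along the tool.

```bash
python3 -m jog '{"xyz":[[-0.1,-0.01,0.09],[-0.2,-0.03,0.2],[-0.4,-0.05,0.35],[-0.5,-0.07,0.45],[-0.6,-0.08,0.5],[-0.7,-0.1,0.6],[-0.7,-0.1,0.6],[-0.7,-0.1,0.6]],"angular":[[0,0,0],[0,0,0],[0,0,0],[0,0,0],[0,0,0],[0,0,0],[0,0,0],[0,0,0]]}'; python3 st.py; python3 - <<'E'
from h import *
im=capture("side")[100:250,220:370,::-1]; cv2.imwrite("pics/side12.png",cv2.resize(im,None,fx=4,fy=4,interpolation=cv2.INTER_CUBIC))
im=capture("top")[130:290,200:400,::-1]; cv2.imwrite("pics/top12.png",cv2.resize(im,None,fx=3.6,fy=3.6,interpolation=cv2.INTER_CUBIC))
for d in ([38,84,134],[38,50,134]): print(proj("side",c2w([611,-47,.132],[d])))
for t in(1.12,1.2,1.22): 
  f=.051+t; print(t,proj("side",c2w([611,-47,.132],[[95-235*np.cos(f),44,85+235*np.sin(f)]])))
E
```

```text
time: 15.3
tool_pos: [576.2, 19.3, 181.9]
tcp_rot: [-2.302, 0.051, -1.406]
contact_force: [0.2, -0.2, 0.3]
grip_width: 0.6
tcp case [-25.7  70.3 181.9] F case [ 0.2 -0.2  0.3]
tool z case [ 0.743  0.059 -0.667] x [ 0.033 -0.998 -0.051] q [-0.35  0.17  2.21  1.56  0.41 -0.31]
proj tcp [[302.38280543 194.74855242]] 28 back along tool [[311.0328767  188.94448319]] 28 up [[302.434784   183.94182134]]
[[275.60946425 209.85537829]]
[[281.75169949 203.61407694]]
1.12 [[295.40710583 140.69024227]]
1.2 [[288.34840354 136.82059834]]
1.22 [[286.56044059 135.94392894]]
```

View pics/side12.png

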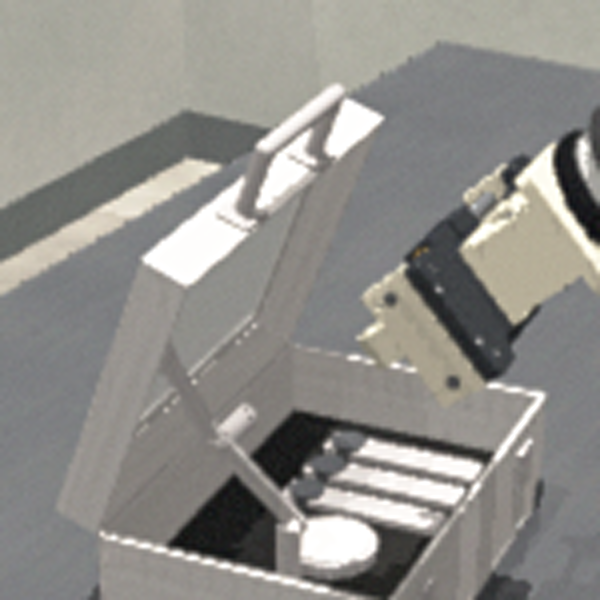

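View pics/top12.png

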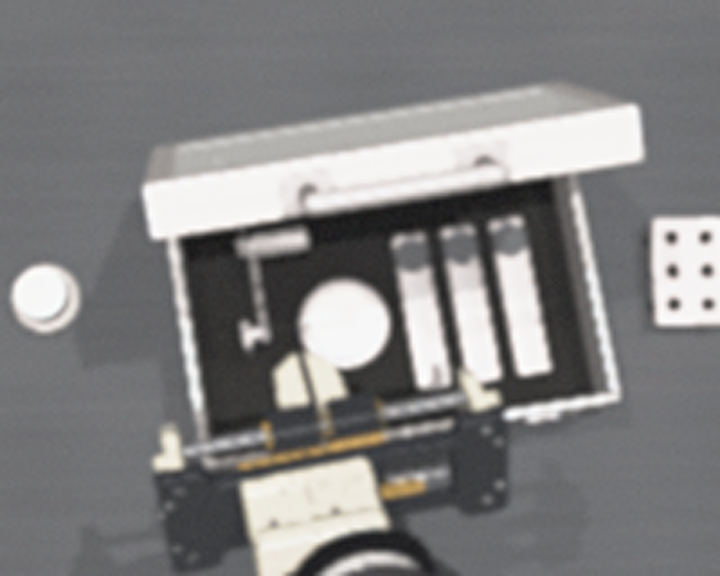

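The knob ends at crop (220,437) and (248,410) match the predicted locked positions to within about 1 px, and the elbow lies behind the pivot line. The handle reads about 1.2 rad, and the block, fitting and spacer look unmoved. I'll retreat further, then check that nothing drifts.

```bash
python3 -m jog '{"xyz":[[-0.8,-0.1,0.6],[-0.8,-0.1,0.6],[-0.8,-0.1,0.6],[-0.8,-0.1,0.6],[-0.4,-0.1,0.5],[0,0,0],[0,0,0],[0,0,0],[0,0,0],[0,0,0]],"angular":[[0,0,0],[0,0,0],[0,0,0],[0,0,0],[0,0,0],[0,0,0],[0,0,0],[0,0,0],[0,0,0],[0,0,0]]}'; python3 - <<'E'
from h import *
im=capture("side")[100:250,220:370,::-1]; a=cv2.imread("pics/side12.png"); b=cv2.resize(im,None,fx=4,fy=4,interpolation=cv2.INTER_CUBIC); cv2.imwrite("pics/side13.png",b)
d=cv2.absdiff(a,b); print("lid/stay region diff",d[80:560,60:330].mean(), np.percentile(d[80:560,60:330],99))
im=capture("top")[:,:,::-1]; cv2.imwrite("pics/top13.png",im)
a=cv2.imread("pics/top0.png")
for n,(u,v) in dict(fit=(212,212),spacer=(252,272),block=(391,205)).items():
    t=a[v-18:v+18,u-18:u+18]; r=cv2.matchTemplate(im[v-26:v+26,u-26:u+26],t,cv2.TM_CCOEFF_NORMED); print(n,cv2.minMaxLoc(r)[1::2])
E
```

```text
time: 16.4
tool_pos: [504.8, 9.1, 238.1]
tcp_rot: [-2.303, 0.053, -1.405]
contact_force: [-0.6, -0.3, -0.0]
grip_width: 0.1
lid/stay region diff 2.1212345679012348 7.0
fit (0.9958569407463074, (8, 8))
spacer (0.7545757293701172, (8, 8))
block (0.9983678460121155, (8, 8))
```

View pics/side13.png

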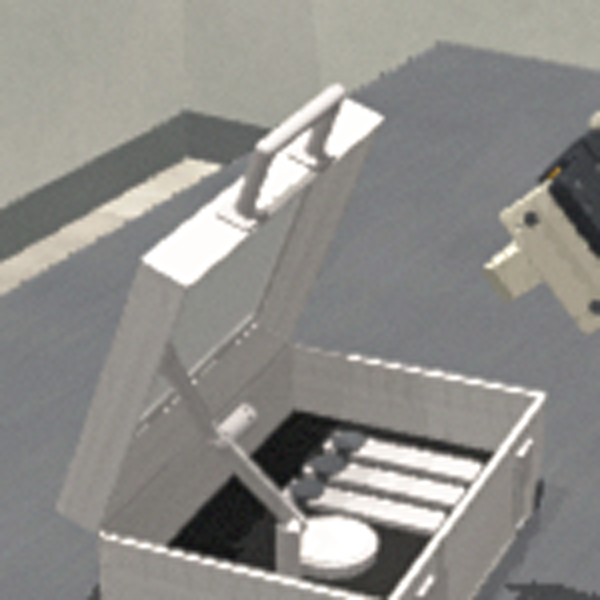

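The picture is unchanged: the lid stands, the knob is still at (220-248, 437-410), the arm is clear, and the three parts show no shift. Handing in.

```bash
python3 -c "
from plant import bot
print(bot.close_job())"
```

```text
the job is handed in; nothing more can be done
None
```

The lid is standing up with its stay locked, everything is let go, and I handed the job in at about 16.5 s of the 61 s allowed. The hand-in gave no verdict.

- **Lid:** I raised it by the bar handle to about 1.06 rad and released it there, and it stayed up.
- **Stay:** I pushed the knob along its arc, with the contact force below about 10 N on the way, until the force jumped to about 40 N at the stop. I backed off at once.
- **Lid and stay check:** The knob sits within about 1 px of its predicted locked position, and the elbow is behind the line between its pivots. The lid reads about 1.2 rad. Neither moved between two pictures taken after I let go.
- **Hand and neighbouring parts:** The force on the hand reads about zero and the arm is clear. The block, fitting and spacer show no shift. The spacer's image match was weaker (0.75), probably because of shadow, but it peaked at zero shift.

- **Missed first grip:** The first attempt to grip the handle closed on nothing. The pictures showed the true fingertips about 28–30 mm short of the reported tool point, along the tool. I corrected for this from then on.
- **Steeper lean:** The fingers leaned about 48°, slightly more than the suggested 45°.

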